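# Wedge a glass gel cassette tight in its casting stand

### The arm

A 6-joint arm with a two-finger parallel gripper is mounted at the origin on the work surface. World frame = base frame: x ahead of the robot, y to its left, z up, the work surface at z = 0. Lengths are in mm, angles in rad, forces in N, time in s.
With the tool pointing down it reaches from about 350 to 850 mm from the base axis. Payload 8.1 kg.
Tool frame: the origin (TCP) lies midway between the tips of the shut fingers; the grasp point (between the pads) lies 19 mm behind it; z points along the fingers, y is the line along which they close (so a half turn about z gives the same grasp; the last joint's range is limited). The gripper opens to 85 mm and grips with 20 to 120 N. Pads are 22 mm wide; open, the fingers measure 114 mm over their backs; the gripper's body (76 mm by 85 mm) begins 54 mm behind the grasp point. The pads swing forward as they close: fully open they stand 13 mm farther back than shut.
Start: joints at [-1.276, 0.13, 1.488, -0, 1.523, -0.085], TCP at [222.461, -557.24, 195.992] pointing down, gripper open.
Joint ranges: [-2.96, 2.96], [-0.89, 2.26], [0.02, 2.5], [-1.34, 4.48], [0, 2.73], [-2.66, 2.66]. Speed limits (rad/s): [2.39, 2.39, 2.79, 3.14, 3.14, 3.14].

### API

Orientations are given as a 3x3 rotation matrix whose columns are the frame's x, y, z axes.
In Python, from workcell import get_state, viewer, arm gives the robot as it stands.
- The arm moves only by the tool play_rows, never from a script. Its argument "motion" is a list of rows, each a list of 4 numbers: the shift along the tool's x, y, z scaled (see below), then the turn about the tool's z scaled (see below). In form: [[x, y, z, turn], ...]. A call has exactly 8 rows; each row shifts and turns the commanded pose from where the row before left it, along the tool's axes as they then stand; what a row does not reach is not made up. The controller multiplies each number of a shift by 40 mm and each number of a turn by 45 degrees. A row lasts 1/10 s, in which the tool goes at most 50 mm and 8.59 degrees, less where a joint would pass 70% of its speed; a pose out of reach is approached as far as the arm can. A call with a number of a shift or a turn outside -1 to 1 is refused whole. A call with a gripper value outside its range is refused whole. "jaw" is the opening, from -1 (shut) to 1 (fully open), set as the call begins (left out, the last holds). The fingers move at their own pace and stop on an object; "force" is the grip in N (left out, the last holds). Time passes only in rows, so rows that do not move let the fingers close, or fill a call up. It gives the time, the measured TCP pose, the force, the opening and the grip force at its end, in the units of the state.
- get_state(): the state, without advancing time (a new reading comes with each control period).
- viewer.grab_frame(name): name is "scene" or "side" or "wrist"; returns (picture, depth): 480x640x3 uint8, red, green, blue; 480x640 float32, mm along the optical axis (not along the pixel's ray), 0 where there is no reading.
- viewer.calibration(name): a dict with "vfov" (degrees; the focal length in pixels is half the picture's height over the tangent of half this angle, whatever the lens; pixels are square), "cx", "cy" (the principal point, pixels), "k1" (the pictures are not rectified: a ray, as slopes to the right and down, at radius r is drawn at 1 + k1 r^2 times it, then the intrinsics apply), "rvec" (rotation vector, rad) and "tvec" (3), from world to camera coordinates, as OpenCV has them; the wrist camera has in their place "mount" (4x4, takes a point from camera to tool coordinates, whose origin is the TCP and whose axes are the flange's). Camera axes: x right, y down, z forward; pixel columns grow to the right and rows downward; lengths in mm; the calibration is good to about 2 mm. A picture is of the moment at which its call begins: read the wrist's pose just before it. calibration takes no time and is no camera call.
- arm.finish_job(): hands the job in; it is judged then, once.
The state is a dict: "time": time; "qpos": joint angles; "qd": joint speeds; "effort": joint torques, N m; "position": TCP position; "orientation": TCP orientation; "wrist_force": force on the tool from outside, world axes, zero at the start; "wrist_torque": the same for the moment, N m; "finger_gap": finger opening in mm; "grasp_force": force on a finger pad.
Only numpy, scipy, OpenCV 4.12 (cv2) and the standard library are available. Lean on these libraries where they do the work, as an engineer would, in place of code of your own. Each camera call takes 0.05 s, during which the arm holds its last target. There are 200 camera calls.

### The job

Lock the loose glass gel cassette tight against the gasket of the blue casting stand: take the orange wedge out of its white holder, set it upright, nose down, into the middle of the slot between the glass and the grey stop, with its slanted side (white stripe) to the stop, then press or tap it down until it is locked tight and let go. Do it gently, stopping as soon as it is firm, for the glass cracks if the wedge is forced; leave the bottle, the tube rack and the beaker where they are.

Things in the scene. Friction and masses are not known exactly. Their poses are not given: they have to be found in the camera images.
- wedge: Loose orange wedge, 50 to 100 g, 95 high, upright in the holder. Origin: centre of the flat nose underneath; z up, x along its 30 width (-15..15), y along its thickness. Blade z 0..70: flat upright face at y = -6; slanted face from y = +6 at z = 0 to y = +16 at z = 70 (1 in 7). Head z 70..95: block, x -15..15, y -6..+14; white stripe on top along the +y (slanted) side.
- wedge_top (a point): Centre of the flat top of the wedge's head (wedge frame x 0, y +4, z 95), the place to press or tap. Axes as the wedge. The wedge is self-locking: it stays where it is pressed and does not spring back up.
- holder: Fixed white block 90 (x) by 70 (y) by 45 high, origin at the centre of its underside; the wedge stands with about 2 to 4 mm of play in its pocket, nose 12 above the bench, axes alike.
- stand: Fixed blue casting stand: base plate 130 (x) by 160 (y) by 10 thick, origin at the centre of its underside. It carries, from -y to +y: a back plate (top 82 above the bench) with a black rubber gasket; the green-tinted glass cassette, 104 (x) by 12 by 70 high (top 80 above the bench), between two 60 high uprights at x = -58 and +58; the slot; the grey fixed stop, 60 wide (x).
- slot (a point): Middle of the slot mouth, fixed on the stand, level with the top of the glass, 80 above the bench; axes as the stand, glass towards -y, stop towards +y. The upright glass face stands 7.2 to 9.2 from this point, the stop's lip (6 lower) 7.3 to 9.7: both differ each time and are not measured. Above the lip the stop flares back at 45 degrees; below, its face slopes 1 in 7 just as the wedge does.
- seat (a point): Point on the stand in the slot's middle, 60 below the slot point. What to feel: the wedge slips down by its weight till it fills the slot; a press of 1 to 4 N then drives it 2 to 17 further as the loose cassette slides back 0.3 to 2.3 to its gasket; then it gets firm, within 1 to 5, nose 38 to 62 below the slot point.
- gasket (a point): Middle of the gasket's front on the stand (y -46, 45 above the bench; the cassette's back touches it when home). Tight: once let go, the wedge bears on the glass with over 12 N. A slow press of 9 to 14 N straight down on the wedge gives that; over 40 N on the glass (from a press of some 20 N up) cracks it.
- bottle: Loose bystander: bottle with blue cap, 70 across, 150 high, origin centre of underside.
- tube_rack: Loose bystander: orange rack with tubes, 70 by 140, 77 high, origin centre of underside.
- beaker: Loose bystander: empty beaker, 72 across, 85 high, origin centre of underside.
Mind the look-alikes: they are no part of the job. Of the things that look like the wedge, the smaller one is meant. Of the things shaped like the stand, the blue one is meant.

How it is judged:
By the outcome, as a careful person would: the job done as asked, in the order asked, and still so for the second after the job is handed in, with the robot touching nothing.
It also fails if it takes over 61 s, if anything falls off the work surface, if the arm or the gripper's body presses on something with over 40 N, if the wrist force passes 120 N, or if a joint passes its speed limit or range.

## Working session

There is one attempt and no reset: what is moved stays moved. The work goes in short steps, Python scripts to look and compute and a tool call to move; the robot and the scene stay as the last step left them, time stands still between calls to the robot, and variables do not carry over. Pictures are saved under pics/ and viewed, at most 10 in all, crops included, and the job is handed in when it is done.

Besides the shell and the picture viewer there is one more tool, called after "Call:" in YAML: its name, and indented under it one key for each argument. play_rows: Moves the arm, as the interface text tells. Its arguments: {"type":"object","properties":{"motion":{"type":"array"},"jaw":{"type":"number"},"force":{"type":"number"}},"required":["motion"]}

```bash
mkdir -p pics; cat > h.py <<'E'
import numpy as np,cv2
from workcell import get_state,viewer,arm
def grab(n,f=None):
    s=get_state();p,d=viewer.grab_frame(n)
    if f: cv2.imwrite('pics/'+f,cv2.cvtColor(p,cv2.COLOR_RGB2BGR)); np.savez('pics/'+f+'.npz',d=d,R=np.array(s['orientation']),t=np.array(s['position']))
    return p,d
def ray(n,u,v,R=None,t=None):
    c=viewer.calibration(n);f=240/np.tan(np.radians(c['vfov'])/2)
    K=np.array([[f,0,c['cx']],[0,f,c['cy']],[0,0,1]]);
    x=cv2.undistortPoints(np.array([[[u,v]]],float),K,np.array([c['k1'],0,0,0,0.]))[0,0]
    r=np.array([x[0],x[1],1])
    if n=='wrist':
        M=np.array(c['mount']);return R@(M[:3,:3]@np.zeros(3)+M[:3,3])+t, R@M[:3,:3]@r
    W,_=cv2.Rodrigues(np.array(c['rvec'],float));tv=np.array(c['tvec'],float).ravel()
    return -W.T@tv, W.T@r
def load(f): z=np.load('pics/'+f+'.npz');return z['d'],z['R'],z['t']
def px(n,f,u,v,z=None):
    """z given: intersect the plane; else use depth"""
    d,R,t=load(f);o,r=ray(n,u,v,R,t)
    return o+r*((z-o[2])/r[2] if z is not None else np.median(d[int(v)-1:int(v)+2,int(u)-1:int(u)+2]))
def tri(*rs):
    A=0;b=0
    for o,r in rs:
        r=r/np.linalg.norm(r);P=np.eye(3)-np.outer(r,r);A=A+P;b=b+P@o
    return np.linalg.solve(A,b)
E
python3 - <<'E'
from h import *
for n in('scene','side','wrist'): grab(n,n+'0.png')
np.set_printoptions(precision=3,suppress=True)
print(get_state()); print(viewer.calibration('wrist'))
a=[cv2.imread(f'pics/{n}0.png') for n in('scene','side')]
E
```

```text
{'time': 0.15, 'qpos': array([-1.276,  0.131,  1.489,  0.   ,  1.523, -0.085]), 'qd': array([-0.001, -0.   , -0.003, -0.   ,  0.002,  0.001]), 'effort': array([  0.001, -57.006, -50.116,  -0.   ,   0.01 ,   0.   ]), 'position': array([ 222.317, -556.776,  195.164]), 'orientation': array([[ 0.929,  0.371, -0.   ],
       [ 0.371, -0.929,  0.001],
       [ 0.   , -0.001, -1.   ]]), 'wrist_force': array([-0.078, -0.789,  0.182]), 'wrist_torque': array([ 0.006, -0.01 , -0.001]), 'grasp_force': 0.0, 'finger_gap': 85.51826200993763}
{'vfov': 68.95923781576084, 'cx': 322.8584911748408, 'cy': 234.7013269000875, 'k1': 0.010175354508241224, 'mount': array([[  -0.001,   -0.966,   -0.259,   65.433],
       [   1.   ,   -0.001,   -0.   ,   -0.533],
       [  -0.   ,   -0.259,    0.966, -177.509],
       [   0.   ,    0.   ,    0.   ,    1.   ]])}
```

View pics/scene0.png

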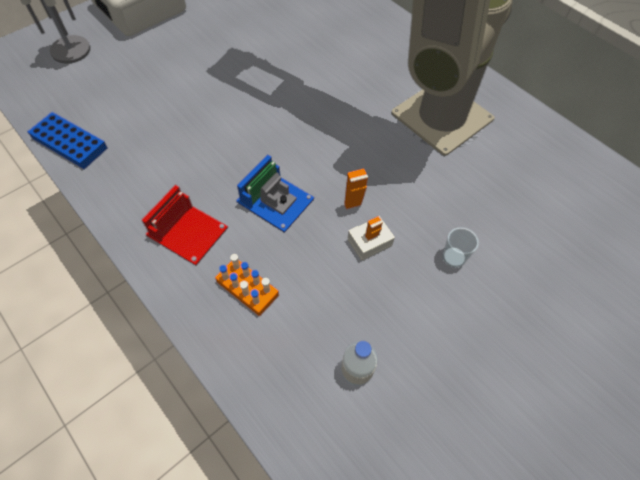

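View pics/side0.png

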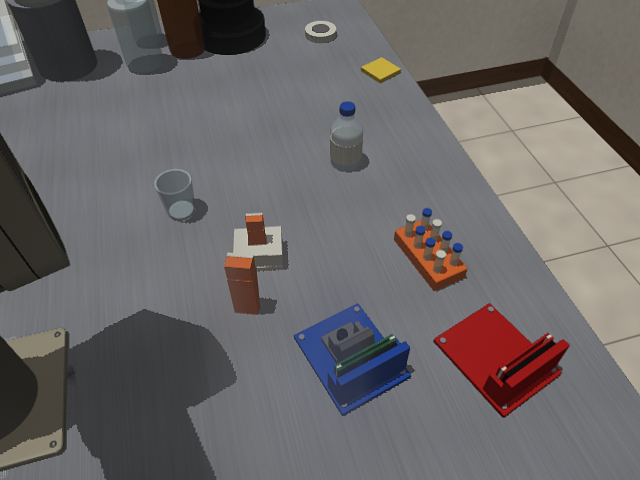

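Scene picture: the small orange wedge in the white holder is at (375,228) and the larger free-standing orange look-alike at (357,188). The tube rack at (247,285) is also orange. The blue stand is at (275,195), the red look-alike at (187,225). I choose the small wedge in the holder and the blue stand, and check them in a close crop.

```bash
python3 - <<'E'
from h import *
np.set_printoptions(precision=1,suppress=True)
a=cv2.imread('pics/scene0.png');b=cv2.imread('pics/side0.png')
A=cv2.resize(a[145:265,230:410],None,fx=4.4,fy=4.4,interpolation=cv2.INTER_CUBIC)[:,:792]
A=cv2.resize(a[150:265,230:400],(444,300),interpolation=cv2.INTER_CUBIC)
B=cv2.resize(b[200:420,220:420],(330,300*1),interpolation=cv2.INTER_CUBIC)
C=cv2.resize(a[150:260,230:400],(800,518),interpolation=cv2.INTER_CUBIC)
cv2.imwrite('pics/c1.png',C)
for n,u,v in [('scene',374,222),('scene',357,172),('scene',372,240),('scene',275,195),('scene',290,215),('scene',458,245),('scene',360,355),('scene',247,285),('side',256,216),('side',256,232),('side',345,345),('side',240,262)]: print(n,u,v,px(n,n+'0.png',u,v))
E
```

```text
scene 374 222 [464.1 177.9 105.2]
scene 357 172 [411.2  60.2 132.8]
scene 372 240 [471.3 188.3  43.7]
scene 275 195 [559.4 -79.   22.1]
scene 290 215 [564.6 -11.6  11.7]
scene 458 245 [306.9 326.2  17.4]
scene 360 355 [715.5 392.5 148.3]
scene 247 285 [777.6 103.   74.5]
side 256 216 [467.4 179.1 106.2]
side 256 232 [462.  166.8  78. ]
side 345 345 [546.1 -97.2  77.7]
side 240 262 [420.   61.5 134.5]
```

View pics/c1.png

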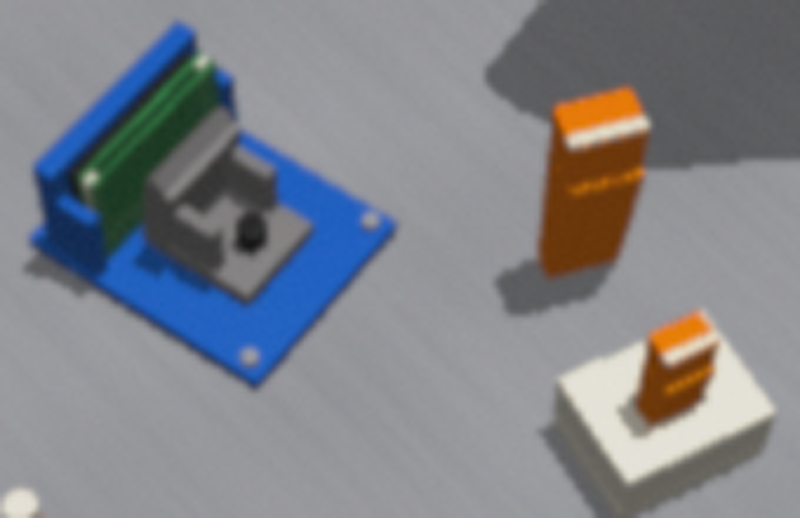

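Crop: the small wedge in the white holder has its top at about (680,335) and its white stripe on the front edge. The blue stand has green glass at (150,140) and the grey stop at (200,170). I now move the wrist camera over the stand.

Call:
play_rows:
  motion:
    - [1,-0.68,-0.1,0]
    - [1,-0.68,-0.1,0]
    - [1,-0.68,-0.1,0]
    - [1,-0.68,-0.1,0]
    - [1,-0.68,-0.1,0]
    - [1,-0.68,-0.1,0]
    - [1,-0.68,-0.1,0]
    - [1,-0.68,-0.1,0]

```text
time: 0.95
position: [439.6, -234.7, 228.1]
orientation: [[0.929, 0.371, 0.0], [0.371, -0.929, -0.0], [0.0, 0.0, -1.0]]
wrist_force: [-0.0, -0.4, 0.3]
finger_gap: 85.5
grasp_force: 0.0
```

Call:
play_rows:
  motion:
    - [1,-0.68,-0.1,0]
    - [1,-0.68,-0.1,0]
    - [1,-0.68,-0.1,0]
    - [0.8,-0.6,-0.1,0]
    - [0,0,0,0]
    - [0,0,0,0]
    - [0,0,0,0]
    - [0,0,0,0]

```text
time: 1.75
position: [540.4, -83.2, 243.7]
orientation: [[0.929, 0.369, -0.001], [0.369, -0.929, -0.0], [-0.001, -0.0, -1.0]]
wrist_force: [-0.5, -0.1, 0.3]
finger_gap: 85.4
grasp_force: 0.0
```

```bash
python3 - <<'E'
from h import *
grab('wrist','w1.png');s=get_state();print(s['time'],s['position'],s['orientation'])
E
```

```text
1.8 [540.4775327  -83.22918955 243.85983318] [[ 9.29413641e-01  3.69039550e-01 -3.06892666e-04]
 [ 3.69039522e-01 -9.29413691e-01 -1.46409379e-04]
 [-3.39261097e-04  2.28193507e-05 -9.99999942e-01]]
```

View pics/w1.png

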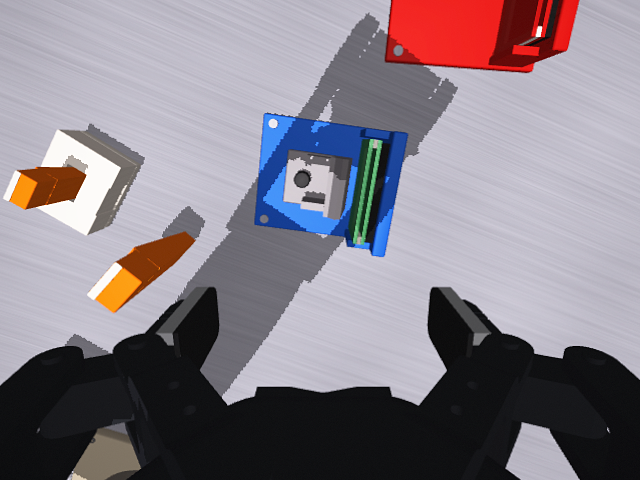

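Wrist picture: the stand is at (330,185), with the glass strip from (375,140) to (358,240) and the stop to its left, with its lip at about (345,190). The holder is at (90,180) with the wedge top at (30,188), stripe to the left. The large decoy is at (120,285). I'll get orientations from the depth cloud.

```bash
cat >> h.py <<'E'
def cloud(f):
    d,R,t=load(f);c=viewer.calibration('wrist');fl=240/np.tan(np.radians(c['vfov'])/2)
    K=np.array([[fl,0,c['cx']],[0,fl,c['cy']],[0,0,1]]);v,u=np.mgrid[:480,:640]
    x=cv2.undistortPoints(np.stack([u,v],-1).reshape(-1,1,2).astype(float),K,np.array([c['k1'],0,0,0,0.])).reshape(480,640,2)
    P=np.dstack([x,np.ones((480,640))])*d[...,None];M=np.array(c['mount'])
    P=(P@M[:3,:3].T+M[:3,3])@R.T+t
    P[d<=0]=np.nan;return P,cv2.cvtColor(cv2.imread('pics/'+f),cv2.COLOR_BGR2HSV)
def rect(P,m):
    q=P[m][:,:2].astype(np.float32);r=cv2.minAreaRect(q);b=cv2.boxPoints(r)
    print(m.sum(),'z',np.nanmedian(P[m][:,2]),'c',np.round(r[0],1),'size',np.round(r[1],1),'ang',round(r[2],2));return r
E
python3 - <<'E'
from h import *
P,H=cloud('w1.png');z=P[...,2];v,u=np.mgrid[:480,:640]
print('wedge top');rect(P,(z>100)&(z<115)&(u<75)&(v>150)&(v<230))
hol=(z>38)&(z<50)&(u>30)&(u<145)&(v>115)&(v<245)&(H[...,1]<70);print('holder');rect(P,hol)
b=(u>240)&(u<420)&(v>100)&(v<270)
print('base');rect(P,b&(z>5)&(z<14)&(H[...,1]>100))
print('green top');rect(P,b&(z>76)&(z<84)&(H[...,0]>45)&(H[...,0]<85)&(H[...,1]>60))
print('blue top');rect(P,b&(z>78)&(z<86)&(H[...,0]>95)&(H[...,0]<130))
g=b&(z>68)&(z<78)&(u<352);print('stop top');rect(P,g)
for r in (150,165,180,195,210): print(r,[(c,int(z[r,c])) for c in range(325,400,3) if z[r,c]==z[r,c]])
E
```

```text
wedge top
942 z 106.39453837584705 c [461.5 177.7] size [21. 31.] ang 77.38
holder
4084 z 44.430166705592015 c [460.7 173.7] size [72. 90.] ang 78.16
base
6990 z 9.497797524682241 c [559.5 -71.9] size [130.1 146.1] ang 13.69
green top
928 z 79.4367982209966 c [ 570.3 -117. ] size [104.   13.6] ang 13.85
blue top
1833 z 81.34016117072588 c [ 570.4 -115.7] size [123.5  59.5] ang 13.45
stop top
918 z 74.16517544363664 c [551.7 -91.7] size [86.2 28.7] ang 24.99
150 [(325, 8), (328, 9), (331, 9), (334, 8), (337, 9), (340, 10), (343, 9), (346, 9), (349, 9), (352, 10), (355, 8), (358, 10), (361, 24), (364, 52), (367, 76), (370, 79), (373, 61), (376, 79), (379, 79), (382, 75), (385, 73), (388, 74), (391, 80), (394, 82), (397, 79)]
165 [(325, 54), (328, 56), (331, 71), (334, 73), (337, 75), (340, 76), (343, 77), (346, 75), (349, 48), (352, 8), (355, 10), (358, 21), (361, 49), (364, 74), (367, 80), (370, 59), (373, 78), (376, 79), (379, 75), (382, 75), (385, 74), (388, 80), (391, 82), (394, 81), (397, 81)]
180 [(325, 20), (328, 71), (331, 71), (334, 73), (337, 78), (340, 80), (343, 75), (346, 60), (349, 9), (352, 11), (355, 13), (358, 44), (361, 69), (364, 79), (367, 53), (370, 74), (373, 78), (376, 74), (379, 74), (382, 74), (385, 80), (388, 81), (391, 81), (394, 80), (397, 82)]
195 [(325, 71), (328, 72), (331, 73), (334, 75), (337, 79), (340, 77), (343, 68), (346, 16), (349, 9), (352, 9), (355, 39), (358, 65), (361, 80), (364, 52), (367, 74), (370, 79), (373, 75), (376, 75), (379, 73), (382, 80), (385, 81), (388, 81), (391, 80), (394, 81), (397, 0)]
210 [(325, 72), (328, 74), (331, 75), (334, 77), (337, 76), (340, 73), (343, 30), (346, 8), (349, 10), (352, 34), (355, 61), (358, 78), (361, 78), (364, 70), (367, 79), (370, 74), (373, 75), (376, 75), (379, 80), (382, 82), (385, 81), (388, 81), (391, 81), (394, -1), (397, 0)]
```

Call:
play_rows:
  motion:
    - [0.08,-0.97,0,0]
    - [0.08,-0.97,0,0]
    - [0.08,-0.97,0,0]
    - [0.08,-0.97,0,0]
    - [0.08,-0.97,0,0]
    - [0.08,-0.97,0,0]
    - [0.08,-0.97,0,0]
    - [0,0,0.4,0.19]

```text
time: 2.6
position: [461.2, 181.8, 230.4]
orientation: [[0.973, 0.23, 0.004], [0.23, -0.973, 0.003], [0.005, -0.002, -1.0]]
wrist_force: [0.6, 0.1, 0.9]
finger_gap: 85.2
grasp_force: 0.0
```

Call:
play_rows:
  motion:
    - [0,0,0.5,0.19]
    - [0,0,0.5,0.19]
    - [0,0,0.5,0.19]
    - [0,0,0,0]
    - [0,0,0,0]
    - [0,0,0,0]
    - [0,0,0,0]
    - [0,0,0,0]

```text
time: 3.4
position: [461.8, 178.5, 169.1]
orientation: [[0.977, -0.214, 0.002], [-0.214, -0.977, 0.0], [0.002, -0.001, -1.0]]
wrist_force: [0.2, -0.6, -0.5]
finger_gap: 85.4
grasp_force: 0.0
```

```bash
python3 - <<'E'
from h import *
grab('wrist','w2.png');s=get_state();print(s['time'],s['position'],s['orientation'])
P,H=cloud('w2.png');z=P[...,2]
near=np.hypot(P[...,0]-461,P[...,1]-177)<60
print('top');rect(P,near&(z>101)&(z<112)&(H[...,1]<256))
o=near&(z>101)&(z<112)
print('stripe c',P[o&(H[...,1]<80)].mean(0),'orange c',P[o&(H[...,1]>150)].mean(0))
print('holder');rect(P,near&(z>40)&(z<48)&(H[...,1]<80))
# slot geometry
P,H=cloud('w1.png');z=P[...,2];v,u=np.mgrid[:480,:640]
a=np.radians(13.7);R=np.array([[np.cos(a),np.sin(a)],[-np.sin(a),np.cos(a)]])
Q=(P[...,:2]-[561.2,-78.7])@R.T
m=(abs(Q[...,0])<28)&(u>240)&(u<420)&(v>100)&(v<270)
gl=m&(z>25)&(z<76)&(H[...,0]>45)&(H[...,0]<85)&(Q[...,1]>-40);
print('glass front',np.nanpercentile(Q[gl][:,1],[10,25,50,75,90]),gl.sum())
for zz in range(66,84,2):
    k=m&(z>=zz)&(z<zz+2)&(Q[...,1]>-27)&(Q[...,1]<10);print(zz,k.sum(),np.percentile(Q[k][:,1],[2,10,50]) if k.sum()>3 else '')
E
```

```text
3.45 [461.59964893 178.56134153 168.80530143] [[ 9.76713483e-01 -2.14544136e-01  1.25938926e-03]
 [-2.14544705e-01 -9.76714113e-01  3.33617007e-04]
 [ 1.15848769e-03 -5.96043527e-04 -9.99999151e-01]]
top
1172 z 106.61631289134533 c [461.3 178. ] size [19.5 30.4] ang 77.38
stripe c [462.3166061  184.87320744 106.99038971] orange c [461.6960153  175.42382374 106.40252587]
holder
6066 z 44.570613166630324 c [460.5 174.2] size [70.  89.4] ang 77.91
glass front [-32.94830295 -32.88131101 -32.82188896 -32.75489761 -32.7090869 ] 296
66 10 [-17.93393606 -17.8950556  -17.752532  ]
68 23 [-17.55831655 -17.4822336   -0.8860461 ]
70 217 [-17.13857498  -3.53435627  -1.54746424]
72 174 [-16.92203729 -16.4440527   -4.61498357]
74 206 [-16.5398998  -16.04022752  -7.85861251]
76 235 [-14.96877908 -14.17652134 -11.37076544]
78 166 [-12.87055785 -12.17942228 -10.74035088]
80 10 [-11.48439969 -11.43517446 -10.72767506]
82 0
```

View pics/w2.png

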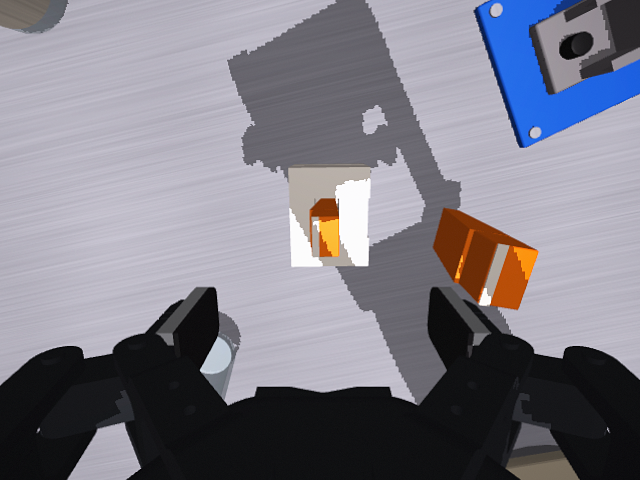

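Wrist picture: the wedge top is at (328,232), stripe on the left, centred between the open fingers. The decoy is clear on the right at (490,260). I descend and grasp.

Call:
play_rows:
  motion:
    - [0,0.015,0.74,0]
    - [0,0,0.74,0]
    - [0,0,0.5,0]
    - [0,0,0.24,0]
    - [0,0,0,0]
    - [0,0,0,0]
    - [0,0,0,0]
    - [0,0,0,0]

```text
time: 4.25
position: [462.0, 178.2, 80.6]
orientation: [[0.977, -0.215, 0.002], [-0.215, -0.977, 0.001], [0.002, -0.001, -1.0]]
wrist_force: [0.3, -0.1, -1.0]
finger_gap: 85.3
grasp_force: 0.0
```

Call:
play_rows:
  motion:
    - [0,0,0,0]
    - [0,0,0,0]
    - [0,0,0,0]
    - [0,0,0,0]
    - [0,0,0,0]
    - [0,0,0,0]
    - [0,0,0,0]
    - [0,0,0,0]
  jaw: -1
  force: 30

```text
time: 5.05
position: [461.0, 177.9, 79.2]
orientation: [[0.977, -0.215, -0.0], [-0.215, -0.977, -0.0], [-0.0, 0.0, -1.0]]
wrist_force: [0.5, -0.3, -0.5]
finger_gap: 0.1
grasp_force: 0.0
```

The gap reads 0, so the grasp missed. I'll look.

```bash
python3 - <<'E'
from h import *
grab('wrist','w3.png');grab('side','s3.png');grab('scene','sc3.png');s=get_state();print(s['finger_gap'],s['qpos'])
a=cv2.imread('pics/w3.png');b=cv2.imread('pics/side0.png')
b=cv2.imread('pics/s3.png')[150:330,160:340]
cv2.imwrite('pics/c3.png',np.hstack([cv2.resize(a,(430,430)),cv2.resize(b,(370,430),interpolation=cv2.INTER_CUBIC)]))
E
```

```text
0.34827849782122977 [ 2.64456833e-01 -6.89805600e-02  1.90988453e+00 -1.66217490e-06
  1.30071068e+00  2.05234195e+00]
```

View pics/c3.png

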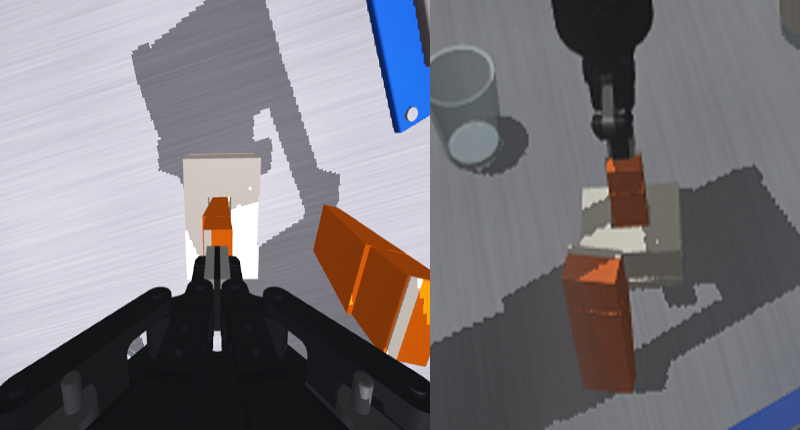

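```bash
python3 - <<'E'
from h import *
np.set_printoptions(precision=1,suppress=True)
P,H=cloud('w3.png');z=P[...,2]
for v in range(225,420,10): print(v,[P[v,u] for u in (310,323,336)],H[v,323])
print('side')
S=cv2.imread('pics/s3.png')
for v in range(190,250,4): print(v,[(u,px('side','s3.png',u,v),S[v,u]) for u in (252,)])
print('scene')
S=cv2.imread('pics/sc3.png')
for v in range(190,250,4): print(v,[(u,px('scene','sc3.png',u,v),S[v,u]) for u in (374,)])
a=cv2.resize(S[170:270,310:440],(780,600),interpolation=cv2.INTER_CUBIC);cv2.imwrite('pics/c4.png',a)
E
```

```text
225 [array([473.1, 184.7,  26.7]), array([475.9, 175. ,  47.1]), array([474.2, 167.2,  47.3])] [ 11 239 148]
235 [array([477.1, 182.2,  69.4]), array([476. , 175. ,  71.1]), array([474.5, 168. ,  71.3])] [ 12 243 148]
245 [array([477.3, 181.4,  90. ]), array([475.8, 175.1,  89.6]), array([474.5, 168.7,  90.1])] [ 12 243 146]
255 [array([nan, nan, nan]), array([475.7, 175.1, 105.3]), array([474.4, 169.3, 105.1])] [ 12 241 144]
265 [array([472.8, 181.8, 106.8]), array([471.4, 176. , 106.4]), array([470.1, 170.3, 106.2])] [ 12 241 217]
275 [array([472.5, 181.4, 118.5]), array([472. , 175.9, 120.2]), array([470.4, 170.7, 119.2])] [  5 142  43]
285 [array([472.6, 181. , 129.4]), array([471.9, 175.9, 130.4]), array([470.6, 171. , 129.9])] [150  13  19]
295 [array([473.3, 180.4, 140.5]), array([471.4, 176.1, 138.4]), array([470.7, 171.4, 139.1])] [135  28  18]
305 [array([472.6, 180.4, 147. ]), array([471.7, 176. , 147.2]), array([470.6, 171.7, 146.9])] [140  38  20]
315 [array([473.9, 179.7, 156.8]), array([470.3, 176.3, 151.5]), array([471.7, 171.8, 156. ])] [150  15  34]
325 [array([473.
[... 2688 characters left out ...]
14 [(374, array([473.8, 180.5, 151.8]), array([49, 51, 48], dtype=uint8))]
218 [(374, array([471.2, 180.8, 132.9]), array([74, 76, 75], dtype=uint8))]
222 [(374, array([470.2, 182.4, 116.9]), array([71, 81, 95], dtype=uint8))]
226 [(374, array([470.2, 184.7, 102.4]), array([ 75,  95, 124], dtype=uint8))]
230 [(374, array([468.5, 185.9,  84.2]), array([ 10,  61, 119], dtype=uint8))]
234 [(374, array([465.7, 186.3,  63.3]), array([ 10,  56, 109], dtype=uint8))]
238 [(374, array([464. , 187.6,  44.3]), array([106, 118, 131], dtype=uint8))]
242 [(374, array([471.8, 195.7,  44.4]), array([130, 140, 143], dtype=uint8))]
246 [(374, array([480.2, 204.1,  45.7]), array([126, 134, 138], dtype=uint8))]
```

View pics/c4.png

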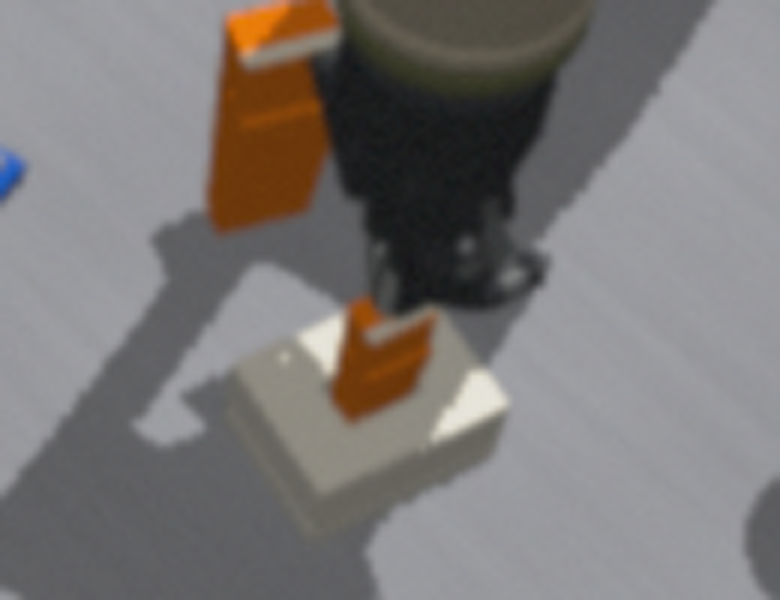

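Crop: the shut fingers appear to end just above the wedge top at (400,300), and the wedge is undisturbed in its holder. I'll check where the fingertips really are relative to the reported TCP.

```bash
python3 - <<'E'
from h import *
np.set_printoptions(precision=1,suppress=True)
for f in('w1.png','w2.png','w3.png'):
    P,H=cloud(f);d,R,t=load(f);T=(P-t)@R
    V=H[...,2]
    for lo,hi in((190,222),(425,500),(300,350)):
        m=(abs(T[...,1])<60)&(abs(T[...,0])<30)&(T[...,2]>-100)&(T[...,2]<60)&(V<110)&(H[...,1]<120)
        m[:,:lo]=0;m[:,hi:]=0
        q=T[m]
        if len(q)>20: print(f,lo,len(q),'maxz',np.sort(q[:,2])[-20:][::6],'x',np.percentile(q[:,0],[5,50,95]),'y',np.percentile(q[:,1],[5,50,95]))
E
```

```text
w1.png 190 1931 maxz [-48.7 -48.5 -48.3 -47.5] x [-9.4  2.5 11. ] y [-46.7 -43.3 -43. ]
w1.png 425 3862 maxz [-49.1 -48.9 -48.5 -47.9] x [-7.7  7.2 11.7] y [41.8 42.5 53.5]
w2.png 190 1904 maxz [-48.6 -48.5 -48.2 -47.5] x [-9.1  2.4 11.1] y [-46.6 -43.3 -42.9]
w2.png 425 3962 maxz [-48.6 -48.4 -48.1 -47.6] x [-7.8  7.3 11.7] y [41.8 42.5 53.7]
w3.png 190 1962 maxz [-84.5 -84.2 -83.7 -83. ] x [-8.3  9.1 12.3] y [-36.8 -32.4 -28.3]
w3.png 425 2479 maxz [-84.3 -83.9 -83.7 -82.3] x [-8.3 11.2 12.2] y [27.5 32.4 39.9]
w3.png 300 4274 maxz [-40.4 -40.1 -39.9  48.5] x [-7.5 10.6 12.3] y [-6.8 -0.2  7. ]
```

The true fingertips lie about 35 mm behind the reported TCP when shut and 48 mm when open, so I closed above the wedge. I open, go 34 mm lower and close again.

Call:
play_rows:
  motion:
    - [0,0,0,0]
    - [0,0,0,0]
    - [0,0,0,0]
    - [0,0,0,0]
    - [0,0,0,0]
    - [0,0,0,0]
    - [0,0,0,0]
    - [0,0,0,0]
  jaw: 1

```text
time: 6.0
position: [461.0, 177.9, 79.2]
orientation: [[0.977, -0.215, 0.0], [-0.215, -0.977, -0.0], [0.0, 0.0, -1.0]]
wrist_force: [0.1, 1.4, -0.3]
finger_gap: 85.2
grasp_force: 0.0
```

Call:
play_rows:
  motion:
    - [0,0,0.3,0]
    - [0,0,0.3,0]
    - [0,0,0.25,0]
    - [0,0,0,0]
    - [0,0,0,0]
    - [0,0,0,0]
    - [0,0,0,0]
    - [0,0,0,0]

```text
time: 6.8
position: [461.4, 178.0, 45.7]
orientation: [[0.977, -0.215, 0.001], [-0.215, -0.977, 0.0], [0.001, -0.0, -1.0]]
wrist_force: [0.2, -0.4, 0.7]
finger_gap: 85.7
grasp_force: 0.0
```

Call:
play_rows:
  motion:
    - [0,0,0,0]
    - [0,0,0,0]
    - [0,0,0,0]
    - [0,0,0,0]
    - [0,0,0,0]
    - [0,0,0,0]
    - [0,0,0,0]
    - [0,0,0,0]
  jaw: -1
  force: 30

```text
time: 7.6
position: [461.2, 177.9, 45.3]
orientation: [[0.977, -0.215, 0.0], [-0.215, -0.977, 0.0], [0.0, -0.0, -1.0]]
wrist_force: [0.1, 0.4, 1.3]
finger_gap: 20.2
grasp_force: 29.6
```

Holding the wedge: gap 20.2, grip 30 N. I lift it and carry it over the slot.

Call:
play_rows:
  motion:
    - [0,0,-0.6,0]
    - [0,0,-1,0]
    - [0,0,-1,0]
    - [0.4,0.6,-0.15,0]
    - [0.61,0.93,0,0]
    - [0.61,0.93,0,0]
    - [0.61,0.93,0,0]
    - [0.61,0.93,0,0]

```text
time: 8.4
position: [534.8, -17.0, 155.0]
orientation: [[0.977, -0.215, -0.0], [-0.215, -0.977, 0.0], [-0.0, 0.0, -1.0]]
wrist_force: [1.0, 0.1, -1.0]
finger_gap: 20.2
grasp_force: 29.4
```

Call:
play_rows:
  motion:
    - [0.61,0.93,0,0]
    - [0.6,0.945,0,0]
    - [0,0,0,-0.145]
    - [0,0,0,-0.145]
    - [0,0,0,-0.145]
    - [0,0,0,-0.145]
    - [0,0,0,0]
    - [0,0,0,0]

```text
time: 9.2
position: [565.6, -99.0, 154.9]
orientation: [[0.972, 0.233, -0.001], [0.233, -0.972, 0.0], [-0.001, -0.0, -1.0]]
wrist_force: [0.7, -0.5, -0.5]
finger_gap: 20.1
grasp_force: 29.4
```

```bash
cat > m.py <<'E'
from h import *
import sys
np.set_printoptions(precision=2,suppress=True)
def meas(f):
    grab('wrist',f);s=get_state();print(s['time'],s['position'],s['finger_gap'],s['wrist_force'])
    P,H=cloud(f);z=P[...,2];d,R,t=load(f)
    st=(np.abs(P[...,0]-561)<110)&(np.abs(P[...,1]+79)<110)
    g=st&(z>77)&(z<83)&(H[...,0]>45)&(H[...,0]<85)&(H[...,1]>60);r=rect(P,g)
    T=(P-t)@R
    # tool frame: slot edges
    gl=st&(z>25)&(z<76)&(H[...,0]>45)&(H[...,0]<85)
    lip=st&(z>70)&(z<79)&(H[...,1]<60)
    w=(H[...,0]<20)&(H[...,1]>150)&(np.abs(T[...,0])<40)&(np.abs(T[...,1])<40)&(z>85)
    ex=lambda q:np.round(np.percentile(q,[2,10,50,90,98]),1)
    for xs in (-20,-10,0,10,20,30,40):
        k=lambda m:m&(np.abs(T[...,0]-xs)<4)
        for n,m in(('glass',gl),('lip',lip)):
            q=T[k(m)]
            if len(q)>5: print(xs,n,len(q),'tool y',ex(q[:,1]))
    if w.sum()>5: print('wedge y',ex(T[w][:,1]),'x',ex(T[w][:,0]),'z',ex(P[w][:,2]))
    return P,H,T
E
python3 -c "
from m import *
meas('w4.png')"
```

```text
9.25 [565.63 -98.92 154.94] 20.537013181355338 [-0.03 -0.45  0.01]
1032 z 79.4682783993313 c [ 579.  -114.4] size [85.8 12.1] ang 13.78
-20 glass 57 tool y [20.2 20.2 20.3 25.1 28.1]
-20 lip 134 tool y [-21.  -20.1  27.4  31.3  32.1]
-10 glass 67 tool y [20.1 20.2 20.2 26.3 29.5]
-10 lip 214 tool y [-21.5 -19.9 -13.1  30.8  31.9]
0 glass 78 tool y [12.1 12.2 20.2 25.4 30.3]
0 lip 311 tool y [-21.2 -19.   -8.   30.7  32.3]
10 glass 78 tool y [12.1 12.1 20.1 25.3 30.5]
10 lip 331 tool y [-21.  -18.8  -7.9  30.4  32.6]
20 glass 87 tool y [12.1 12.1 20.1 29.4 31. ]
20 lip 334 tool y [-21.6 -19.3  -8.5  30.1  31.7]
30 glass 92 tool y [12.  12.  20.  27.5 30.4]
30 lip 258 tool y [-21.3 -18.4  -5.6  30.6  32.1]
40 glass 84 tool y [11.9 12.  20.  25.1 25.2]
40 lip 102 tool y [25.8 25.9 28.8 31.7 31.9]
wedge y [-10.1  -5.7   1.6   8.2   9.4] x [-12.9  -8.1  13.2  15.5  15.7] z [135.7 165.5 215.2 216.6 217.2]
```

View pics/w4.png

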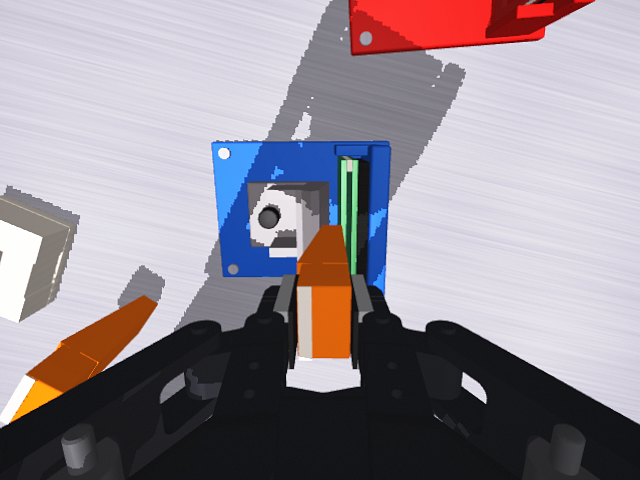

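Wrist picture: the held wedge is at (325,300), stripe on the left towards the stop (300,215), flat face towards the glass (348,215). The glass face is at tool y +12.1 against the wedge's flat at +10, and the lip is at about -4.1 against the nose at -2, so it is centred. I lower it.

Call:
play_rows:
  motion:
    - [0,0,0.4,0]
    - [0,0,0.4,0]
    - [0,0,0.3,0]
    - [0,0,0.15,0]
    - [0,0,0.15,0]
    - [0,0,0.1,0]
    - [0,0,0,0]
    - [0,0,0,0]

```text
time: 10.05
position: [566.2, -99.1, 95.7]
orientation: [[0.972, 0.236, 0.001], [0.236, -0.972, -0.0], [0.001, 0.0, -1.0]]
wrist_force: [0.0, -0.3, 0.3]
finger_gap: 20.3
grasp_force: 29.4
```

Call:
play_rows:
  motion:
    - [0,0,0.05,0]
    - [0,0,0.05,0]
    - [0,0,0.05,0]
    - [0,0,0.05,0]
    - [0,0,0,0]
    - [0,0,0,0]
    - [0,0,0,0]
    - [0,0,0,0]

```text
time: 10.85
position: [565.9, -99.1, 87.3]
orientation: [[0.972, 0.236, 0.0], [0.236, -0.972, -0.0], [0.0, 0.0, -1.0]]
wrist_force: [-0.2, -1.7, -0.4]
finger_gap: 20.4
grasp_force: 29.4
```

Call:
play_rows:
  motion:
    - [0,0,0.03,0]
    - [0,0,0.03,0]
    - [0,0,0.03,0]
    - [0,0,0.03,0]
    - [0,0,0,0]
    - [0,0,0,0]
    - [0,0,0,0]
    - [0,0,0,0]

```text
time: 11.65
position: [566.2, -99.5, 82.7]
orientation: [[0.972, 0.236, 0.001], [0.236, -0.972, -0.001], [0.001, 0.001, -1.0]]
wrist_force: [1.5, -5.3, 2.2]
finger_gap: 20.3
grasp_force: 29.7
```

```bash
python3 - <<'E'
from h import *
q=[]
grab('scene','s5.png');grab('side','s5b.png')
a=cv2.imread('pics/s5.png')[120:270,200:400];b=cv2.imread('pics/s5b.png')[260:420,270:430]
cv2.imwrite('pics/c5.png',np.hstack([cv2.resize(a,(400,300),interpolation=cv2.INTER_CUBIC),cv2.resize(b,(300,300),interpolation=cv2.INTER_CUBIC)]))
s=get_state();print(s['wrist_force'],s['wrist_torque'],s['position'])
E
```

```text
[ 2.2900752  -5.50672323  1.27839912] [-1.00609045 -0.3565797  -0.01234297] [566.19498817 -99.49626136  82.68134834]
```

Call:
play_rows:
  motion:
    - [0,0.03,0,0]
    - [0,0,0,0]
    - [0,0,0,0]
    - [0,0,0,0]
    - [0,0,0,0]
    - [0,0,0,0]
    - [0,0,0,0]
    - [0,0,0,0]

```text
time: 12.55
position: [565.9, -100.0, 82.2]
orientation: [[0.972, 0.236, -0.0], [0.236, -0.972, 0.0], [-0.0, -0.0, -1.0]]
wrist_force: [0.7, -2.5, -0.6]
finger_gap: 20.5
grasp_force: 30.1
```

Call:
play_rows:
  motion:
    - [0,0,0,0]
    - [0,0,0,0]
    - [0,0,0,0]
    - [0,0,0,0]
    - [0,0,0,0]
    - [0,0,0,0]
    - [0,0,0,0]
    - [0,0,0,0]
  jaw: 0.06

```text
time: 13.35
position: [566.1, -100.1, 82.4]
orientation: [[0.972, 0.236, -0.0], [0.236, -0.972, 0.0], [-0.0, -0.0, -1.0]]
wrist_force: [-0.4, -0.3, -0.4]
finger_gap: 45.4
grasp_force: 0.0
```

```bash
python3 - <<'E'
from m import *
P,H,T=meas('w6.png')
o=(np.abs(T[...,0])<25)&(np.abs(T[...,1])<22)&(P[...,2]>105)&(P[...,2]<150)&(H[...,0]<22)&(H[...,1]>150)
z=P[...,2];zt=np.percentile(z[o],[50,90,95]);print(zt)
E
```

```text
13.4 [ 566.09 -100.16   82.4 ] 45.66532959987178 [-0.6   0.37 -0.13]
2007 z 79.46852774873489 c [ 570.7 -116.6] size [103.2  12.2] ang 13.76
-20 glass 61 tool y [19.  19.  19.1 24.3 27.7]
-20 lip 285 tool y [-22.6 -21.5 -15.5  27.6  28.8]
-10 glass 96 tool y [19.  19.  19.1 23.9 26.3]
-10 lip 326 tool y [-22.5 -21.3 -15.2  28.4  30.5]
0 glass 128 tool y [19.  19.  19.1 26.9 29.9]
0 lip 390 tool y [-22.7 -21.2 -14.4  29.9  31.1]
10 glass 121 tool y [14.2 19.  19.1 27.5 29.5]
10 lip 490 tool y [-22.4 -20.7 -12.4  29.4  31. ]
20 glass 196 tool y [11.  11.  19.  26.6 29.5]
20 lip 622 tool y [-22.5 -20.5  -9.1  29.   30.9]
30 glass 175 tool y [11.  11.  19.  23.8 29.6]
30 lip 488 tool y [-21.9 -19.   -7.   29.7  31.1]
40 glass 157 tool y [11.  11.  19.  25.8 29.8]
40 lip 197 tool y [24.7 25.2 28.  30.6 31.2]
wedge y [-8.8 -5.2  2.8  9.4 10.7] x [-13.3  -8.9  11.1  15.4  15.6] z [ 89.9 105.2 138.8 139.9 140.4]
[138.98 139.98 140.18]
```

View pics/w6.png

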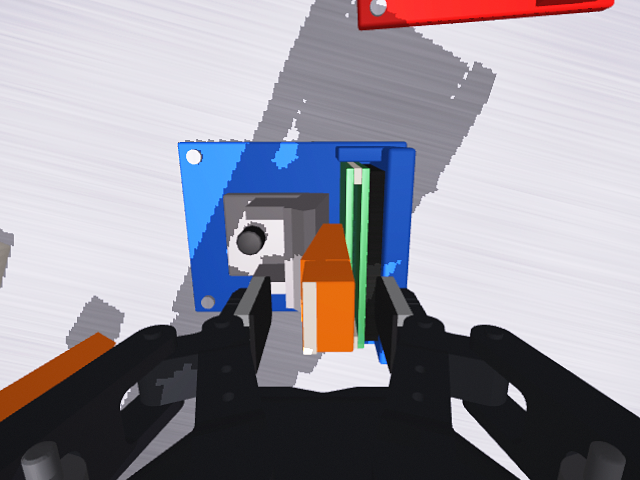

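Wrist picture: the wedge stands upright in the slot between the glass (355,250) and the stop (305,220), stripe to the stop, top at 139.5 mm (nose 35 below the slot point). I rise, shut the fingers and press.

Call:
play_rows:
  motion:
    - [0,0,-0.3,0]
    - [0,0,-0.5,0]
    - [0,0.02,0,0]
    - [0,0,0,0]
    - [0,0,0,0]
    - [0,0,0,0]
    - [0,0,0,0]
    - [0,0,0,0]

```text
time: 14.2
position: [565.9, -100.8, 113.9]
orientation: [[0.972, 0.236, -0.001], [0.236, -0.972, 0.0], [-0.001, -0.0, -1.0]]
wrist_force: [-0.5, 0.0, 0.1]
finger_gap: 45.3
grasp_force: 0.0
```

Call:
play_rows:
  motion:
    - [0,0,0,0]
    - [0,0,0,0]
    - [0,0,0,0]
    - [0,0,0,0]
    - [0,0,0,0]
    - [0,0,0,0]
    - [0,0,0,0]
    - [0,0,0,0]
  jaw: -1

```text
time: 15.0
position: [566.3, -100.9, 114.4]
orientation: [[0.972, 0.236, 0.0], [0.236, -0.972, 0.0], [0.0, -0.0, -1.0]]
wrist_force: [0.1, 0.0, 0.6]
finger_gap: 0.1
grasp_force: 0.0
```

Call:
play_rows:
  motion:
    - [0,0,0.05,0]
    - [0,0,0.05,0]
    - [0,0,0.05,0]
    - [0,0,0.05,0]
    - [0,0,0.05,0]
    - [0,0,0,0]
    - [0,0,0,0]
    - [0,0,0,0]

```text
time: 15.8
position: [566.3, -100.9, 104.5]
orientation: [[0.972, 0.236, 0.0], [0.236, -0.972, 0.0], [0.0, -0.0, -1.0]]
wrist_force: [1.4, 1.0, -0.2]
finger_gap: 0.0
grasp_force: 0.0
```

Call:
play_rows:
  motion:
    - [0,0,0.012,0]
    - [0,0,0.012,0]
    - [0,0,0.012,0]
    - [0,0,0.012,0]
    - [0,0,0.012,0]
    - [0,0,0.012,0]
    - [0,0,0,0]
    - [0,0,0,0]

```text
time: 16.6
position: [566.3, -100.9, 101.5]
orientation: [[0.972, 0.236, -0.0], [0.236, -0.972, 0.0], [-0.0, -0.0, -1.0]]
wrist_force: [0.6, -0.2, 1.8]
finger_gap: -0.4
grasp_force: 0.7
```

Call:
play_rows:
  motion:
    - [0,0,0.01,0]
    - [0,0,0.01,0]
    - [0,0,0.01,0]
    - [0,0,0.01,0]
    - [0,0,0.01,0]
    - [0,0,0,0]
    - [0,0,0,0]
    - [0,0,0,0]

```text
time: 17.4
position: [566.5, -100.9, 99.8]
orientation: [[0.972, 0.236, 0.001], [0.236, -0.972, -0.0], [0.001, 0.0, -1.0]]
wrist_force: [0.4, -0.3, 5.0]
finger_gap: -0.2
grasp_force: 2.6
```

Call:
play_rows:
  motion:
    - [0,0,0.01,0]
    - [0,0,0.01,0]
    - [0,0,0.01,0]
    - [0,0,0,0]
    - [0,0,0,0]
    - [0,0,0,0]
    - [0,0,0,0]
    - [0,0,0,0]

```text
time: 18.2
position: [567.0, -101.0, 99.4]
orientation: [[0.972, 0.236, 0.002], [0.236, -0.972, -0.0], [0.001, 0.001, -1.0]]
wrist_force: [-1.2, 0.7, 9.4]
finger_gap: -0.0
grasp_force: 4.6
```

Call:
play_rows:
  motion:
    - [0,0,0.01,0]
    - [0,0,0.01,0]
    - [0,0,0,0]
    - [0,0,0,0]
    - [0,0,0,0]
    - [0,0,0,0]
    - [0,0,0,0]
    - [0,0,0,0]

```text
time: 19.0
position: [567.3, -101.0, 99.2]
orientation: [[0.972, 0.236, 0.002], [0.236, -0.972, -0.0], [0.002, 0.001, -1.0]]
wrist_force: [-1.6, 0.6, 11.9]
finger_gap: -0.1
grasp_force: 6.0
```

```bash
python3 - <<'E'
from m import *
P,H,T=meas('w7.png')
E
```

```text
19.05 [ 567.26 -100.99   99.19] -0.1809101759070813 [-2.58  1.04 12.33]
1449 z 79.56840551507888 c [ 579.7 -115.1] size [85.4 12.1] ang 13.69
-20 glass 79 tool y [18.6 18.6 18.7 27.4 29.2]
-20 lip 273 tool y [-23.8 -22.6 -14.6  28.7  29.9]
-10 glass 91 tool y [18.6 18.6 18.7 23.5 28.5]
-10 lip 332 tool y [-23.6 -22.2 -15.   28.9  30.2]
0 glass 97 tool y [18.5 18.6 18.7 25.6 28.6]
0 lip 337 tool y [-23.9 -22.1 -14.9  28.9  30.5]
10 glass 103 tool y [18.6 18.6 18.7 25.9 28.3]
10 lip 383 tool y [-23.6 -21.9 -14.1  28.4  30. ]
20 glass 147 tool y [10.6 10.6 18.6 23.8 26.9]
20 lip 519 tool y [-23.4 -21.6 -10.4  28.   29.8]
30 glass 163 tool y [10.6 10.6 18.6 23.6 28. ]
30 lip 340 tool y [-23.1 -20.7  -8.4  28.8  30. ]
40 glass 125 tool y [10.6 10.6 18.6 23.8 26.4]
40 lip 156 tool y [23.7 24.3 26.8 29.5 30. ]
wedge y [-10.1  -7.3   2.1   9.1  10.4] x [ 5.8  9.8 14.8 15.3 15.5] z [ 87.6  96.4 124.6 134.2 137.3]
```

The press is firm at 12 N and the glass has moved back about 0.7 mm. I back off and look.

Call:
play_rows:
  motion:
    - [0,0,-0.05,0]
    - [0,0,-0.1,0]
    - [0,0,-0.3,0]
    - [0,0,-0.6,0]
    - [0,0,-0.8,0]
    - [0,0,0,0]
    - [0,0,0,0]
    - [0,0,0,0]

```text
time: 19.85
position: [565.7, -100.8, 170.8]
orientation: [[0.972, 0.236, -0.001], [0.236, -0.972, 0.0], [-0.001, -0.001, -1.0]]
wrist_force: [-0.6, 0.0, 0.7]
finger_gap: 0.2
grasp_force: 0.0
```

```bash
python3 - <<'E'
from m import *
P,H,T=meas('w8.png')
z=P[...,2];print('top');rect(P,(np.abs(T[...,0])<30)&(np.abs(T[...,1])<30)&(z>128)&(z<142)&(H[...,2]>100))
E
```

```text
19.9 [ 565.44 -100.74  170.29] -0.04217176576952801 [-0.95  0.17 -0.24]
1021 z 79.49163398846675 c [ 571.4 -117.1] size [102.5  12.1] ang 13.67
-20 glass 52 tool y [19.2 19.2 19.3 26.3 29. ]
-20 lip 182 tool y [-22.9 -21.3 -14.4  29.1  30.5]
-10 glass 48 tool y [19.2 19.2 19.3 23.9 27.8]
-10 lip 187 tool y [-22.7 -21.1 -14.2  29.1  30.4]
0 glass 53 tool y [19.2 19.2 19.3 24.5 29.3]
0 lip 207 tool y [-23.2 -21.6 -14.   29.3  30.9]
10 glass 44 tool y [19.2 19.2 19.3 26.7 29.8]
10 lip 214 tool y [-23.  -21.4 -13.9  29.1  30.6]
20 glass 63 tool y [11.2 12.8 19.3 26.3 29.1]
20 lip 277 tool y [-22.7 -20.5  -9.9  28.7  30.4]
30 glass 68 tool y [11.2 11.2 19.2 23.9 26.1]
30 lip 242 tool y [-22.7 -20.3  -9.   28.6  30. ]
40 glass 70 tool y [11.2 11.2 19.2 24.3 26.8]
40 lip 80 tool y [24.4 25.2 27.5 29.7 30.5]
wedge y [-10.2  -6.    2.9   9.7  11. ] x [-3.5  5.8 15.5 16.7 16.8] z [ 87.6  99.3 132.8 134.4 134.9]
top
1426 z 134.01486640390888 c [ 567.8 -101.6] size [30.2 19.6] ang 14.08
```

View pics/w8.png

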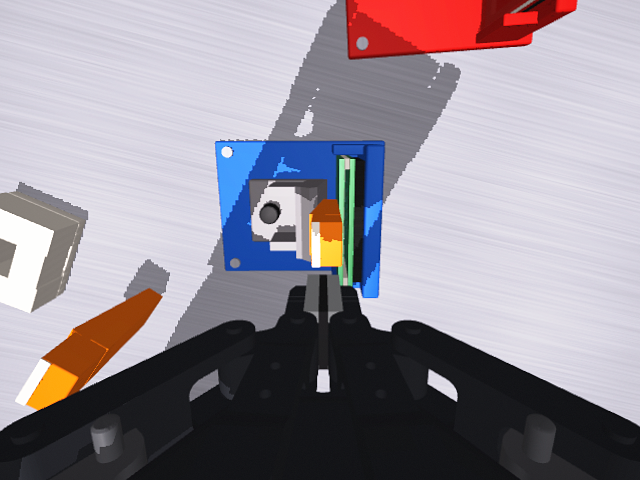

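Wrist picture: the wedge at (325,235) stands upright in the middle of the slot against the glass, stripe to the stop, with the robot clear. Its top is at 134 mm, so the nose is 41 below the slot point, and it held after a firm 12 N press. I hand in.

```bash
python3 -c "
from h import *
print(arm.finish_job())"
```

```text
the job is handed in; nothing more can be done
None
```

I set the wedge upright in the blue stand's slot with its striped side to the stop and pressed it firm at about 12 N. I then let go and handed the job in at about 20 s; the interface gave no verdict, and the hold on the glass was not measured directly.

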